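Stir the drying beads for the strip paper store

TASK

Lift the wooden-gripped steel stirring rod off its round rubber pad, lower its foot nearly to the floor of the steel pot of white beads, in the gap beside the pot's handle, and, keeping it low and upright, stir one full round clockwise as seen from above, roughly midway between the centre and the wall, until the foot is back beside the handle. The beads must really be shifted and all stay in the pot. Then stand the rod upright on its rubber pad again, well away from the pad's edge, and let go.

Things in the scene. Friction and masses are not known exactly. Their poses are not given: they have to be found in the camera images.
- rod: The stirring rod, 165 mm tall, standing upright on the rubber pad: round flat steel foot 34 mm across and 14 mm high, steel stem 16 mm across, plain round wooden grip 22 mm across from 110 to 165 mm above the underside. About 0.22 kg, free to lift. Origin: centre of the underside of the foot; z runs up along the rod.
- pot: Round open steel pot, fixed: 184 mm across, 50 mm high, inside 174 mm across, inner floor 6 mm above the origin. A flat lug handle 24 mm wide reaches to 132 mm from the centre, 36 to 44 mm up. Origin: centre of the underside; x points out through the handle, z up. On the handle side is a gap in the beads: 45 mm from the centre the rod's foot has at least 15 mm free all round. Beads slip past the foot on either side.
- pad: Round black rubber pad, 110 mm across, 5 mm thick, fixed to the surface; the rod's place. Origin: centre of its underside.
- bead0: First of six alike smooth white ceramic drying beads in the pot, a rounded slippery cylinder 22 mm across and 20 mm high, 20 g, loose, standing in one layer on the pot's floor. Origin: centre of one end, the lower one at the start.
- bead1: Another of six alike smooth white ceramic drying beads in the pot, a rounded slippery cylinder 22 mm across and 20 mm high, 20 g, loose, standing in one layer on the pot's floor. Origin: centre of one end, the lower one at the start.
- bead2: Another of six alike smooth white ceramic drying beads in the pot, a rounded slippery cylinder 22 mm across and 20 mm high, 20 g, loose, standing in one layer on the pot's floor. Origin: centre of one end, the lower one at the start.
- bead3: Another of six alike smooth white ceramic drying beads in the pot, a rounded slippery cylinder 22 mm across and 20 mm high, 20 g, loose, standing in one layer on the pot's floor. Origin: centre of one end, the lower one at the start.
- bead4: Another of six alike smooth white ceramic drying beads in the pot, a rounded slippery cylinder 22 mm across and 20 mm high, 20 g, loose, standing in one layer on the pot's floor. Origin: centre of one end, the lower one at the start.
- bead5: Another of six alike smooth white ceramic drying beads in the pot, a rounded slippery cylinder 22 mm across and 20 mm high, 20 g, loose, standing in one layer on the pot's floor. Origin: centre of one end, the lower one at the start.
There are look-alikes about, which are no part of the job. Leave any red look-alike of the bead0 alone. What is shaped like the bead3 but purple is not meant.

How it is judged:
By the outcome, as a careful person would: the job done as asked, in the order asked, and still so for the second after the job is handed in, with the robot touching nothing.
It also fails if it takes over 64 s, if anything falls off the work surface, if the arm or the gripper's body presses on something with over 40 N, if the wrist force passes 120 N, or if a joint passes its speed limit or range.

ROBOT

A 6-joint arm with a two-finger parallel gripper is mounted at the origin on the work surface. World frame = base frame: x ahead of the robot, y to its left, z up, the work surface at z = 0. Lengths are in m, angles in rad, forces in N, time in s.
With the tool pointing down it reaches from about 0.35 to 0.975 m from the base axis. Payload 7.1 kg.
Tool frame: the origin (TCP) lies where the fingers leave the gripper's body, on its centre line; the fingertips stand 80 mm ahead of it and the grasp point (between the pads) lies 61 mm ahead of it; z points along the fingers, y is the direction in which the jaws open and shut (so a half turn about z gives the same grasp; the last joint's range is limited). The gripper opens to 88 mm and grips with 3 to 60 N. Pads are 20 mm wide; open, the fingers measure 115 mm over their backs; the gripper's body (75 mm by 178 mm) begins 61 mm behind the grasp point.
Start: joints at [-1.178, 0.423, 1.63, -0, 1.089, -0.019], TCP at [0.25, -0.573, 0.303] pointing down, gripper open.
Joint ranges: [-3, 3], [-0.9, 2.11], [0.09, 2.58], [-1.31, 4.45], [0.11, 2.69], [-2.54, 2.54]. Speed limits (rad/s): [2.39, 2.39, 3.01, 3.14, 3.14, 3.14].

INTERFACE

Orientations are given as a 3x3 rotation matrix whose columns are the frame's x, y, z axes.
In Python, from plant import read_state, grab_frame, calibration, close_job gives the robot as it stands.
- The arm moves only by the tool arm_command, never from a script. Its argument "rows" is a list of rows, each a list of 7 numbers: the turn, a rotation vector about the world's x, y, z in degrees, then the shift along the world's x, y, z in cm, then the opening, from -1 (shut) to 1 (fully open). A call has 1 to 12 rows; each row shifts and turns the commanded pose from where the row before left it; what a row does not reach is not made up. A row lasts 1/12 s, in which the tool goes at most 41.7 mm and 7.16 degrees, less where a joint would pass 70% of its speed; a pose out of reach is approached as far as the arm can. A call with a gripper value outside its range is refused whole. The fingers move at their own pace and stop on an object; the grip force is fixed at half the most. Time passes only in rows, so rows that do not move let the fingers close. It gives the time, the measured TCP pose, the force and the opening at its end, in the units of the state.
- read_state(): the state, without advancing time (a new reading comes with each control period).
- grab_frame(name): name is "side" or "top"; returns the picture (420x560x3 uint8, blue, green, red); there is no depth.
- calibration(name): a dict with "camera_matrix" (3x3 intrinsics, pixels), "R" (3x3) and "t" (3): a world point X has camera coordinates R X + t. Camera axes: x right, y down, z forward; pixel columns grow to the right and rows downward; lengths in m; the calibration is good to about 2 mm. A picture is of the moment at which its call begins. calibration takes no time and is no camera call.
- close_job(): hands the job in, once; it reports no verdict.
The state is a dict: "t": time; "joint_pos": joint angles; "joint_velocities": joint speeds; "joint_efforts": joint torques, N m; "tcp_pos": TCP position; "orientation": TCP orientation; "force": force on the tool from outside, world axes, zero at the start; "ft_torque": the same for the moment, N m; "opening": opening from 0.0 (shut) to 1.0 (fully open).
Only numpy, scipy, OpenCV 4.12 (cv2) and the standard library are available. Lean on these libraries where they do the work, as an engineer would, in place of code of your own. Each camera call takes 0.05 s, during which the arm holds its last target. There are 200 camera calls.

## Working session

There is one attempt and no reset: what is moved stays moved. The work goes in short steps, Python scripts to look and compute and a tool call to move; the robot and the scene stay as the last step left them, time stands still between calls to the robot, and variables do not carry over. Pictures are saved under pics/ and viewed, about 8 in all and at most 12, crops included, and the job is handed in when it is done.

Besides the shell and the picture viewer there is one more tool, called after "Call:" as name(argument=value, ...), one argument or row to a line, values as JSON. arm_command: Moves the arm, as the interface text tells. Its arguments: {"type":"object","properties":{"rows":{"type":"array"}},"required":["rows"]}

```bash
mkdir -p pics; python3 - <<'E'
from plant import *
import cv2
for n in("side","top"):
    cv2.imwrite(f"pics/{n}0.png",grab_frame(n))
    c=calibration(n);print(n,c["camera_matrix"],c["R"],c["t"])
s=read_state();print(s["t"],s["orientation"],s["opening"],s["force"])
E
```

```text
side [[434.87671331   0.         290.55685618]
 [  0.         434.87671331 206.73611011]
 [  0.           0.           1.        ]] [[-0.9772536  -0.21105466  0.02076834]
 [-0.16223766  0.68094117 -0.71414148]
 [ 0.13658087 -0.70126674 -0.69969323]] [0.51605629 0.09908687 0.84758616]
top [[402.66306742   0.         276.53345768]
 [  0.         402.66306742 211.84834721]
 [  0.           0.           1.        ]] [[-0.02827659 -0.99952186 -0.01250941]
 [-0.99480569  0.02936298 -0.09746512]
 [ 0.09778584  0.00968845 -0.99516032]] [0.05594323 0.49509876 0.98460788]
0.1 [[ 9.16414640e-01  4.00229849e-01 -5.24387703e-04]
 [ 4.00230192e-01 -9.16413789e-01  1.24936813e-03]
 [ 1.94782963e-05 -1.35481504e-03 -9.99999082e-01]] 0.9994219501481734 [0.44065077 0.78854797 0.12363752]
```

View pics/top0.png

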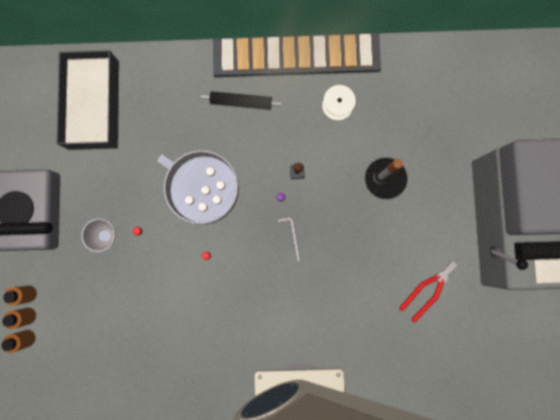

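View pics/side0.png

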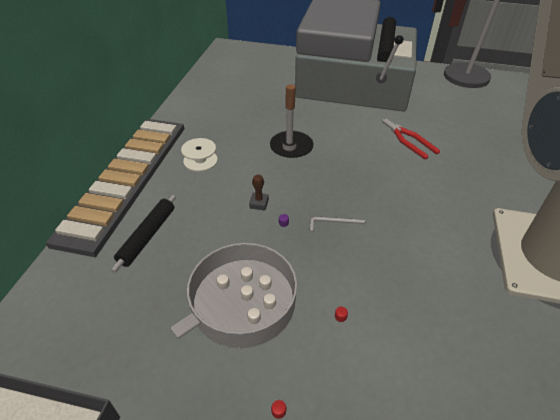

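The top view shows the pot at about (201,187), its handle towards (165,160), and the six beads inside. The rod stands on its pad at (386,178), with the grip at (397,164). The side view agrees: rod foot at (290,145), pot at (243,293).

```bash
cat > h.py <<'E'
from plant import *
import cv2, numpy as np
def ray(n,px,z):
    c=calibration(n);R=np.array(c["R"]);t=np.array(c["t"])
    d=R.T@np.linalg.solve(c["camera_matrix"],[px[0],px[1],1.]);o=-R.T@t
    return (o+d*(z-o[2])/d[2])
def proj(n,X):
    c=calibration(n);p=np.array(c["camera_matrix"])@(np.array(c["R"])@X+c["t"]);return p[:2]/p[2]
def blobs(mask,lo=5,hull=False):
    m=mask.astype(np.uint8)
    k,l,s,c=cv2.connectedComponentsWithStats(m)
    return [(l==i,s[i],c[i]) for i in range(1,k) if s[i][4]>=lo]
def tri(pa,pb):
    A=[];b=[]
    for n,p in(("top",pa),("side",pb)):
        c=calibration(n);K=np.array(c["camera_matrix"]);P=K@np.c_[c["R"],c["t"]]
        for i in(0,1): r=p[i]*P[2]-P[i];A.append(r[:3]);b.append(-r[3])
    return np.linalg.lstsq(np.array(A),np.array(b),rcond=None)
E
python3 - <<'E'
from h import *
T=cv2.imread("pics/top0.png");S=cv2.imread("pics/side0.png")
def show(name,I,mask,box,lo,z):
    x0,y0,x1,y1=box;M=np.zeros(mask.shape,bool);M[y0:y1,x0:x1]=mask[y0:y1,x0:x1]
    for m,s,c in blobs(M,lo):
        print(name,I,s,c.round(1),ray(I,c,z).round(4))
g=T.max(2);hs=cv2.cvtColor(T,cv2.COLOR_BGR2HSV);hs2=cv2.cvtColor(S,cv2.COLOR_BGR2HSV)
# pad: circle fit of world points from dark contour
for I,P,box in(("top",T,(355,145,420,210)),("side",S,(260,125,325,165))):
    x0,y0,x1,y1=box;d=np.zeros(P.shape[:2],np.uint8);d[y0:y1,x0:x1]=(P[y0:y1,x0:x1].max(2)<45)
    c=max(cv2.findContours(d,0,1)[0],key=cv2.contourArea);h=cv2.convexHull(c)
    w=np.array([ray(I,p[0],.005)[:2] for p in h],np.float32)
    print("pad",I,cv2.fitEllipse(w),cv2.minEnclosingCircle(w))
for I,P,H,box in(("top",T,hs,(370,145,420,210)),("side",S,hs2,(270,75,310,130))):
    show("grip",I,(H[...,1]>90)&(P[...,2]>60),box,10,.14)
    show("beads",I,(P.min(2)>165)&(H[...,1]<60),(160,150,240,225) if I=="top" else(190,250,296,345),5,.024)
# pot rim top: blue-ish pot
pm=(T[...,0].astype(int)-T[...,2]>8);M=np.zeros_like(pm);M[145:230,150:245]=pm[145:230,150:245]
for m,s,c in blobs(M,30):print("pot",s,c)
cv2.imwrite("pics/pot0.png",cv2.resize(np.hstack([T[140:235,140:250],S[240:350,165:305][:95]]),None,fx=3,fy=3,interpolation=cv2.INTER_CUBIC))
z=np.vstack([cv2.resize(T[140:235,150:245],(400,400),interpolation=2)]);w=cv2.resize(S[240:350,170:300],(400,400),interpolation=2)
cv2.imwrite("pics/pot0.png",np.hstack([z,w]))
E
```

```text
pad top ((0.5775532126426697, -0.2405329942703247), (0.09994335472583771, 0.10163915157318115), 172.94789123535156) ((0.5775108933448792, -0.24019910395145416), 0.051352355629205704)
pad side ((0.5771697759628296, -0.2350773811340332), (0.10570564866065979, 0.10807352513074875), 12.221158027648926) ((0.5764742493629456, -0.23478928208351135), 0.054542191326618195)
grip top [387 159  16  13 141] [394.8 165.1] [ 0.5824 -0.2267  0.14  ]
beads top [160 155  14  14 111] [165.7 161.7] [0.6333 0.3203 0.024 ]
beads top [ 171  157   66   66 3281] [203.6 189.2] [0.5596 0.2244 0.024 ]
grip side [286  85   9  25 215] [290.   96.7] [ 0.5815 -0.2275  0.14  ]
beads side [241 268  11   8  65] [246.  271.2] [0.5703 0.185  0.024 ]
beads side [217 275  11   9  68] [221.9 278.7] [0.6068 0.2104 0.024 ]
beads side [260 276  10   8  68] [264.5 279.5] [0.5334 0.1952 0.024 ]
beads side [241 286  11   9  74] [246.2 289.8] [0.5587 0.2233 0.024 ]
beads side [264 294  11   9  74] [268.9 298.3] [0.5163 0.2311 0.024 ]
beads side [248 309  11  10  83] [253.2 313.2] [0.5344 0.2651 0.024 ]
pot [158 156  15  12  91] [164.78021978 161.32967033]
pot [ 171  157   66   66 2807] [202.42679017 188.45671535]
```

View pics/pot0.png

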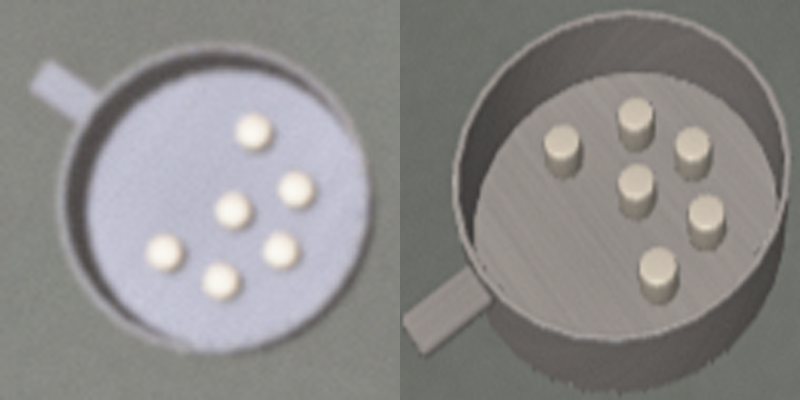

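The crop shows the bead-free gap on the handle side and the handle at upper left in the top view, with its tip at about (159,156). The six beads sit in an arc on the opposite side.

```bash
python3 - <<'E'
from h import *
T=cv2.imread("pics/top0.png");S=cv2.imread("pics/side0.png")
print("rim top",ray("top",(200.5,186.8),.05),"w", ray("top",(163.1,186.8),.05)[:2]-ray("top",(237.9,186.8),.05)[:2])
print("rim side",ray("side",(242,288),.05))
# refine: rim radius fit, side view points on the outer/inner rim
pts=[(453,185),(790,185),(630,10),(615,340)]
for p in pts:print(ray("side",((p[0]-400)*.325+170,p[1]*.275+240),.05).round(4))
h=ray("top",(165.3,161.5),.044);print("handle mid",h)
print("tip side",ray("side",((412-400)*.325+170,337*.275+240),.044))
bl=np.array([ray("side",p,.026)[:2] for p in[(246,271.2),(221.9,278.7),(264.5,279.5),(246.2,289.8),(268.9,298.3),(253.2,313.2)]])
c=np.array([.5655,.2265]);c=np.mean([ray("top",(200.5,186.8),.05)[:2],ray("side",(242,288),.05)[:2]],0);print(c)
for b in bl:
    d=b-c;print("bead",b.round(4),np.hypot(*d).round(4),np.degrees(np.arctan2(d[1],d[0])).round(0))
d=h[:2]-c;print("handle ang",np.degrees(np.arctan2(d[1],d[0])),np.hypot(*d))
X,r,_,_=tri((394.8,165.1),(290.,96.7));print("grip",X,r)
print("foot side", ray("side",(289,146.5),.019), "exp px foot", proj("side",np.array([X[0],X[1],.019])))
s=read_state();print(s["tcp_pos"])
cv2.imwrite("pics/rod.png",cv2.resize(S[75:170,250:330],(640,760)[:2],interpolation=2)[:600])
E
```

```text
rim top [0.56150962 0.22685612 0.05      ] w [0.00559598 0.18464028]
rim side [0.56010652 0.23846988 0.05      ]
[0.6461 0.2642 0.05  ]
[0.4704 0.2236 0.05  ]
[0.5838 0.1424 0.05  ]
[0.5392 0.319  0.05  ]
handle mid [0.62905387 0.31548962 0.044     ]
tip side [0.63953057 0.33701443 0.044     ]
[0.56080807 0.232663  ]
bead [0.5697 0.1865] 0.047 -79.0
bead [0.6063 0.2118] 0.05 -25.0
bead [0.533  0.1966] 0.0455 -128.0
bead [0.5582 0.2246] 0.0085 -108.0
bead [0.516  0.2325] 0.0449 -180.0
bead [0.534  0.2663] 0.043 129.0
handle ang 50.51285082385834 0.10732072150409835
grip [ 0.58170286 -0.22659733  0.14057502] [0.07096106]
foot side [ 0.57617489 -0.20298071  0.019     ] exp px foot [288.85573508 140.5889991 ]
[ 0.25003188 -0.57239417  0.30199539]
```

```bash
python3 - <<'E'
from h import *
S=cv2.imread("pics/side0.png").astype(int)
for y in range(84,158,4): print(y,[int(v) for v in S[y,276:304,2]])
E
```

```text
84 [110, 110, 109, 110, 111, 110, 110, 111, 112, 110, 112, 111, 116, 119, 121, 121, 117, 112, 96, 72, 71, 73, 74, 74, 74, 74, 73, 73]
88 [111, 113, 111, 111, 111, 111, 111, 110, 111, 100, 91, 102, 114, 121, 124, 129, 124, 118, 93, 64, 70, 73, 73, 73, 73, 72, 72, 73]
92 [111, 110, 110, 110, 108, 109, 109, 110, 110, 102, 80, 82, 82, 83, 83, 86, 83, 77, 68, 62, 73, 74, 75, 75, 74, 75, 74, 74]
96 [108, 107, 107, 107, 108, 108, 110, 111, 110, 89, 79, 83, 81, 81, 84, 85, 81, 74, 66, 68, 70, 71, 73, 72, 74, 74, 73, 71]
100 [104, 105, 107, 107, 107, 108, 106, 107, 108, 89, 79, 79, 81, 84, 87, 85, 78, 70, 67, 96, 109, 110, 109, 109, 109, 109, 111, 110]
104 [105, 108, 107, 107, 107, 108, 105, 107, 106, 90, 78, 79, 85, 86, 88, 81, 77, 68, 66, 110, 113, 110, 107, 110, 111, 109, 108, 108]
108 [107, 105, 104, 104, 106, 108, 106, 106, 106, 99, 90, 87, 88, 86, 82, 79, 72, 70, 88, 109, 111, 109, 110, 106, 109, 107, 107, 109]
112 [107, 107, 109, 107, 109, 106, 108, 108, 107, 107, 101, 99, 103, 106, 102, 95, 83, 91, 107, 109, 107, 108, 107, 108, 109, 108, 110, 110]
116 [107, 108, 109, 108, 107, 107, 10
[... 667 characters left out ...]
34, 37, 37, 34, 33, 32, 36, 80, 104, 106, 102, 99, 91, 68, 38, 36, 36, 37, 36, 37, 35, 35, 33, 34, 34]
140 [35, 34, 34, 34, 36, 32, 35, 34, 32, 37, 80, 104, 106, 104, 99, 92, 70, 39, 33, 33, 35, 31, 30, 35, 35, 34, 34, 35]
144 [32, 35, 31, 33, 34, 35, 60, 84, 66, 40, 34, 40, 50, 53, 44, 40, 34, 36, 59, 73, 46, 35, 36, 35, 29, 35, 36, 35]
148 [35, 37, 35, 37, 36, 33, 34, 77, 101, 104, 104, 104, 103, 98, 99, 94, 91, 87, 83, 55, 35, 34, 35, 36, 35, 35, 36, 35]
152 [29, 33, 35, 31, 35, 36, 35, 37, 34, 33, 34, 35, 32, 34, 35, 31, 34, 33, 36, 34, 37, 33, 32, 37, 36, 38, 34, 35]
156 [109, 110, 112, 108, 99, 99, 83, 53, 45, 37, 34, 30, 29, 25, 25, 30, 31, 28, 28, 25, 26, 25, 37, 36, 46, 63, 96, 101]
```

```bash
python3 - <<'E'
from h import *
T=cv2.imread("pics/top0.png");S=cv2.imread("pics/side0.png")
for y in range(156,188,2): print(y,[int(v) for v in T[y,372:408,2]])
print([ (y,[int(v) for v in S[y,284:297,2]]) for y in range(82,93)])
for z,p in((.019,(289,144.3)),(.019,(289,145.3)),(.170,(290.5,87))):print("side",ray("side",p,z))
X=np.array([.578,-.229,0]);print([proj("top",X+[0,0,z]).round(1) for z in(.019,.115,.17)],[proj("side",X+[0,0,z]).round(1) for z in(.019,.115,.17)])
E
```

```text
156 [130, 133, 128, 132, 131, 129, 131, 131, 124, 125, 122, 121, 123, 122, 120, 119, 118, 122, 123, 125, 128, 131, 130, 130, 131, 135, 132, 133, 131, 129, 132, 131, 132, 134, 136, 133]
158 [131, 134, 131, 124, 119, 105, 102, 89, 78, 69, 64, 61, 59, 58, 57, 56, 59, 64, 69, 80, 93, 102, 117, 128, 137, 138, 138, 137, 130, 133, 131, 133, 131, 130, 133, 130]
160 [122, 115, 102, 80, 62, 49, 44, 42, 35, 35, 29, 35, 32, 35, 31, 32, 38, 37, 33, 39, 57, 88, 119, 141, 148, 151, 150, 152, 153, 147, 138, 134, 132, 131, 130, 131]
162 [82, 61, 49, 37, 32, 34, 31, 32, 34, 37, 34, 35, 38, 37, 37, 33, 35, 47, 53, 66, 91, 120, 143, 154, 155, 159, 157, 159, 157, 154, 147, 137, 135, 131, 132, 131]
164 [41, 41, 34, 36, 35, 35, 32, 31, 33, 37, 34, 37, 32, 31, 37, 46, 58, 70, 81, 86, 96, 122, 144, 160, 164, 164, 159, 162, 158, 152, 141, 131, 133, 132, 132, 133]
166 [34, 34, 37, 34, 33, 36, 34, 34, 31, 34, 31, 36, 32, 42, 53, 69, 78, 80, 84, 84, 88, 96, 120, 138, 155, 157, 156, 151, 140, 117, 93, 95, 116, 130, 132, 132]
168 [31, 32, 31, 32, 33, 34, 35, 34, 37, 34, 35, 42, 51, 68, 82, 89, 82, 83, 81, 82, 79, 
[... 1727 characters left out ...]
 125, 125, 131, 132, 131, 136, 125, 84, 72]), (87, [110, 103, 114, 126, 127, 127, 129, 133, 133, 136, 120, 75, 72]), (88, [111, 100, 91, 102, 114, 121, 124, 129, 124, 118, 93, 64, 70]), (89, [110, 97, 79, 83, 92, 96, 96, 97, 93, 88, 75, 62, 70]), (90, [112, 99, 80, 80, 83, 82, 81, 81, 80, 78, 70, 63, 72]), (91, [111, 101, 80, 82, 84, 81, 84, 83, 83, 76, 72, 64, 71]), (92, [110, 102, 80, 82, 82, 83, 83, 86, 83, 77, 68, 62, 73])]
side [ 0.57808399 -0.2117122   0.019     ]
side [ 0.57721337 -0.20773028  0.019     ]
side [ 0.57880597 -0.21761075  0.17      ]
[array([382.4, 176.9]), array([392.9, 169.2]), array([399.9, 164.1])] [array([290.5, 140.2]), array([291.4, 106.2]), array([291.9,  84.5])]
```

Call:
arm_command(
  rows=[
    [0, 0, -3.9, 0.9, 4, 0, 1],
    [0, 0, -3.9, 0.9, 4, 0, 1],
    [0, 0, -3.9, 0.9, 4, 0, 1],
    [0, 0, -3.9, 0.9, 4, 0, 1],
    [0, 0, -4, 0.9, 4, 0, 1],
    [0, 0, -4, 0.9, 4, 0, 1],
    [0, 0, 0, 2.7, 1, 0, 1],
    [0, 0, 0, 3.7, 1.5, 0, 1],
    [0, 0, 0, 3.7, 1.5, 0, 1],
    [0, 0, 0, 3.7, 1.5, 0, 1],
    [0, 0, 0, 3.7, 1.5, 0, 1],
  ],
)

```text
t: 1.02
tcp_pos: [0.4806, -0.2615, 0.3026]
orientation: [[1.0, -0.0, -0.0], [-0.0, -1.0, 0.0], [-0.0, -0.0, -1.0]]
force: [0.3, -1.1, 0.7]
opening: 1.002
```

Call:
arm_command(
  rows=[
    [0, 0, 0, 3.7, 1.5, 0, 1],
    [0, 0, 0, 3.2, 1.4, 0, 1],
    [0, 0, 0, 2, 1, 0, 1],
    [0, 0, 0, 1, 0.2, 0, 1],
    [0, 0, 0, 0, 0, 0, 1],
    [0, 0, 0, 0, 0, 0, 1],
  ],
)

```text
t: 1.52
tcp_pos: [0.5774, -0.2219, 0.3021]
orientation: [[1.0, 0.0, -0.001], [0.0, -1.0, 0.0], [-0.001, -0.0, -1.0]]
force: [-0.4, 0.1, 0.5]
opening: 1.0
```

```bash
python3 - <<'E'
from h import *
s=read_state();p=np.array(s["tcp_pos"]);R=np.array(s["orientation"]);print(s["t"],p,R)
ims=[]
for n in("top","side"):
    I=grab_frame(n);tip=p+R[:,2]*.08
    for d in(-.044,0,.044):
        q=proj(n,tip+R[:,1]*d);print(n,q.round(1));cv2.drawMarker(I,tuple(int(round(v)) for v in q),(0,255,0),0,5,1)
    q=proj(n,tip).astype(int);c=I[max(q[1]-55,0):q[1]+75,max(q[0]-65,0):q[0]+65];ims.append(cv2.resize(c,(400,400),interpolation=2))
cv2.imwrite("pics/hover.png",np.hstack(ims))
E
```

```text
1.5167 [ 0.57743143 -0.2219024   0.30211168] [[ 9.99998818e-01  3.41429958e-04 -1.49946321e-03]
 [ 3.41718250e-04 -9.99999923e-01  1.92011015e-04]
 [-1.49939754e-03 -1.92523182e-04 -9.99998857e-01]]
top [382.2 159.7]
top [403.9 159. ]
top [425.6 158.3]
side [287.7  73.6]
side [292.1  63.9]
side [296.3  54.9]
```

View pics/hover.png

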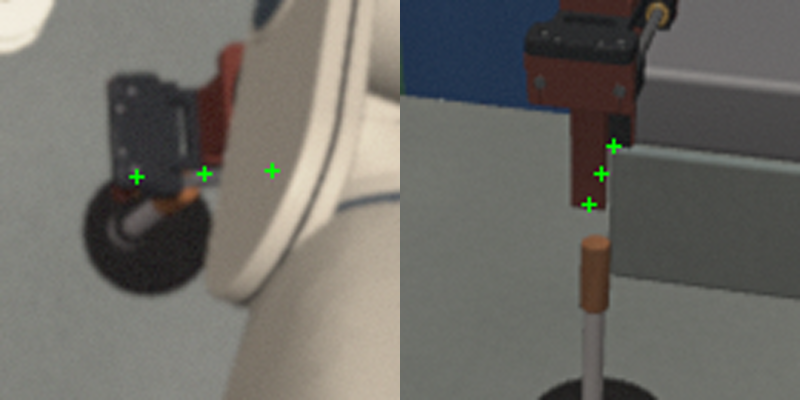

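The side view shows the open jaws straddling the rod: the near finger tip is at crop (588,207), matching the projection, and the grip top is at (594,240). Lowering now.

Call:
arm_command(
  rows=[
    [0, 0, 0, 0.1, 0.3, -2.4, 1],
    [0, 0, 0, 0, 0, -2.4, 1],
    [0, 0, 0, 0, 0, -2.4, 1],
    [0, 0, 0, 0, 0, -2.4, 1],
    [0, 0, 0, 0, 0, 0, 1],
    [0, 0, 0, 0, 0, 0, 0.2],
    [0, 0, 0, 0, 0, 0, -0.2],
    [0, 0, 0, 0, 0, 0, -0.5],
    [0, 0, 0, 0, 0, 0, -1],
    [0, 0, 0, 0, 0, 0, -1],
    [0, 0, 0, 0, 0, 0, -1],
    [0, 0, 0, 0, 0, 0, -1],
  ],
)

```text
t: 2.62
tcp_pos: [0.5793, -0.2187, 0.2072]
orientation: [[1.0, 0.0, 0.001], [0.0, -1.0, -0.0], [0.001, 0.0, -1.0]]
force: [0.6, -0.4, -0.0]
opening: 0.509
```

Call:
arm_command(
  rows=[
    [0, 0, 0, 0, 0, 0, -1],
    [0, 0, 0, 0, 0, 0, -1],
    [0, 0, 0, 0, 0, 0, -1],
    [0, 0, 0, 0, 0, 0, -1],
    [0, 0, 0, 0, 0, 0, -1],
    [0, 0, 0, 0, 0, 0, -1],
  ],
)

```text
t: 3.12
tcp_pos: [0.5792, -0.2187, 0.2067]
orientation: [[1.0, -0.0, -0.0], [-0.0, -1.0, 0.0], [-0.0, -0.0, -1.0]]
force: [-0.5, 0.2, 1.2]
opening: 0.247
```

Call:
arm_command(
  rows=[
    [0, 0, 0, 0, 0, 0, -1],
    [0, 0, 0, 0, 0, 0.5, -1],
    [0, 0, 0, 0, 0, 1, -1],
    [0, 0, 0, 0, 0, 2, -1],
    [0, 0, 0, 0, 0, 2.5, -1],
    [0, 0, 0, 0, 0, 2, -1],
    [0, 0, 0, 0, 0, 1.5, -1],
    [0, 0, 0, 0, 0, 0.7, -1],
    [0, 0, 0, 0, 0, 0, -1],
    [0, 0, 0, 0, 0, 0, -1],
  ],
)

```text
t: 3.95
tcp_pos: [0.5789, -0.2186, 0.3087]
orientation: [[1.0, -0.0, 0.0], [-0.0, -1.0, 0.0], [0.0, -0.0, -1.0]]
force: [-0.3, 0.4, -3.2]
opening: 0.245
```

```bash
python3 - <<'E'
from h import *
s=read_state();p=np.array(s["tcp_pos"]);print(s["t"],p,s["opening"],s["force"])
S=grab_frame("side");T=grab_frame("top");cv2.imwrite("pics/lift_s.png",S);cv2.imwrite("pics/lift_t.png",T)
b=p-[0,0,.2017]
for z in(0,.014,.110):print(z,proj("side",b+[0,0,z]).round(1),proj("top",b+[0,0,z]).round(1))
q=proj("side",b).astype(int)
g=[S[q[1]-70:q[1]+30,q[0]-50:q[0]+50],T[130:230,340:440]]
# pad now
for I,P,box in(("top",T,(355,145,420,210)),("side",S,(260,125,325,165))):
    x0,y0,x1,y1=box;d=np.zeros(P.shape[:2],np.uint8);d[y0:y1,x0:x1]=(P[y0:y1,x0:x1].max(2)<60)
    c=max(cv2.findContours(d,0,1)[0],key=cv2.contourArea);h=cv2.convexHull(c)
    w=np.array([ray(I,k[0],.005)[:2] for k in h],np.float32);print("pad",I,cv2.fitEllipse(w),cv2.minEnclosingCircle(w))
cv2.imwrite("pics/lift.png",np.hstack([cv2.resize(x,(400,400),interpolation=2) for x in g]))
E
```

```text
3.95 [ 0.57893802 -0.21864302  0.30865366] 0.24497615349632273 [-0.25577527  0.40759324 -3.22240366]
0 [290.  111.5] [387.4 169.7]
0.014 [290.1 106.2] [389.  168.4]
0.11 [291.   66.8] [401.5 158.8]
pad top ((0.6026809811592102, -0.24414809048175812), (0.1122627705335617, 0.15871182084083557), 81.2437973022461) ((0.599032461643219, -0.24683958292007446), 0.07424728572368622)
pad side ((0.5775033235549927, -0.2355508953332901), (0.10732269287109375, 0.11093072593212128), 4.376034259796143) ((0.5770279169082642, -0.2355709671974182), 0.055658284574747086)
```

View pics/lift.png

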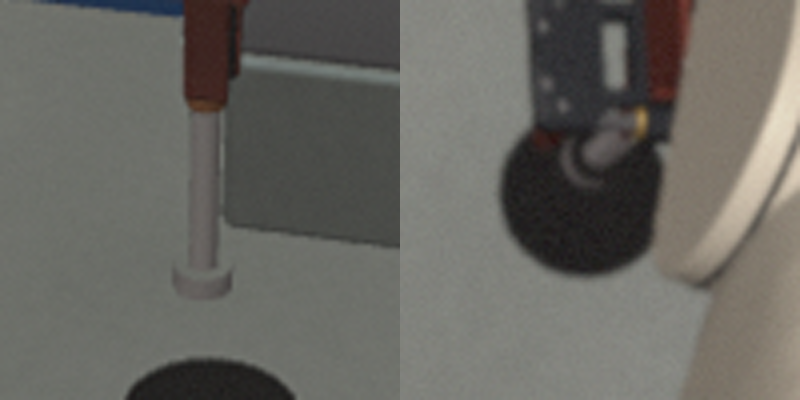

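The rod is held straight under the TCP, with the foot at side pixel (290.6,110) against 111.5 predicted. Moving it across to the pot gap.

Call:
arm_command(
  rows=[
    [0, 0, 0, 0.06, 1, 0, -1],
    [0, 0, 0, 0.06, 2.5, 0, -1],
    [0, 0, 0, 0.06, 3.5, 0, -1],
    [0, 0, 0, 0.06, 3.9, 0, -1],
    [0, 0, 0, 0.06, 3.9, 0, -1],
    [0, 0, 0, 0.06, 3.9, 0, -1],
    [0, 0, 0, 0.06, 3.9, 0, -1],
    [0, 0, 0, 0.06, 3.9, 0, -1],
    [0, 0, 0, 0.06, 3.9, 0, -1],
    [0, 0, 0, 0.06, 3.9, 0, -1],
    [0, 0, 0, 0.06, 3.9, 0, -1],
    [0, 0, 0, 0.06, 3.9, 0, -1],
  ],
)

```text
t: 5.05
tcp_pos: [0.5853, 0.2047, 0.3077]
orientation: [[1.0, 0.0, -0.002], [0.0, -1.0, -0.0], [-0.002, 0.0, -1.0]]
force: [0.7, -0.4, -2.1]
opening: 0.247
```

Call:
arm_command(
  rows=[
    [0, 0, 0, 0.06, 3.3, 0, -1],
    [0, 0, 0, 0.06, 2, 0, -1],
    [0, 0, 0, 0.06, 1, 0, -1],
    [0, 0, 0, 0, 0, 0, -1],
    [0, 0, 0, 0, 0, 0, -1],
    [0, 0, 0, 0, 0, 0, -1],
  ],
)

```text
t: 5.55
tcp_pos: [0.588, 0.264, 0.3082]
orientation: [[1.0, -0.001, -0.001], [-0.001, -1.0, -0.001], [-0.001, 0.001, -1.0]]
force: [1.3, 0.4, -1.6]
opening: 0.243
```

```bash
python3 - <<'E'
from h import *
s=read_state();p=np.array(s["tcp_pos"]);print(s["t"],p,s["opening"],s["force"],s["orientation"])
b=p-[0,0,.2017];ims=[]
for n,box in(("side",(160,200,320,360)),("top",(140,130,260,250))):
    I=grab_frame(n);print(proj(n,b))
    for a in np.radians(np.arange(0,360,30)):
        for r,z in((.09,.05),(.045,.006)):
            q=proj(n,np.array([.5615+r*np.cos(a),.2295+r*np.sin(a),z]));I[int(round(q[1])),int(round(q[0]))]=(0,255,0) if z>.01 else (0,0,255)
    for q in(proj(n,np.array([b[0],b[1],.006])),):I[int(round(q[1])),int(round(q[0]))]=(255,0,255)
    x0,y0,x1,y1=box;ims.append(cv2.resize(I[y0:y1,x0:x1],(400,400),interpolation=cv2.INTER_LINEAR))
cv2.imwrite("pics/abovepot.png",np.hstack(ims))
E
```

```text
5.55 [0.58796467 0.26400288 0.30817791] 0.242815305763781 [ 1.27194881  0.41075058 -1.57266141] [[ 9.99998953e-01 -9.89326603e-04 -1.05610493e-03]
 [-9.90249559e-04 -9.99999128e-01 -8.73759592e-04]
 [-1.05523958e-03  8.74804484e-04 -9.99999061e-01]]
[217.64363825 276.64605149]
[179.63540438 172.1962901 ]
```

View pics/abovepot.png

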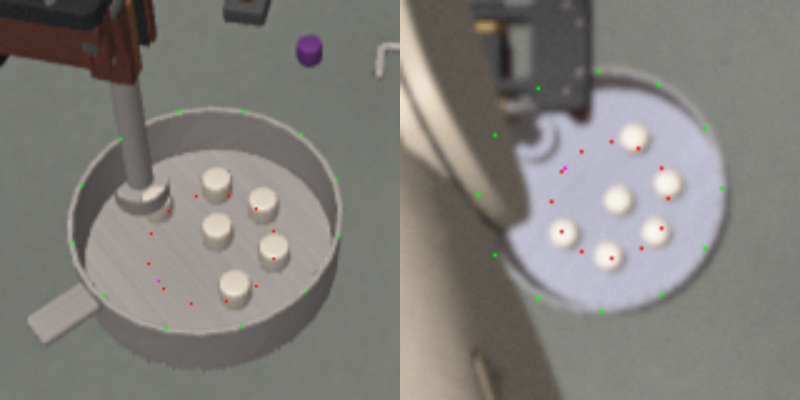

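The foot hangs above the free gap, and its target, the magenta dot at side crop (158,282), lies beside the handle with no bead within 15 mm. The rim dots fit both views.

Call:
arm_command(
  rows=[
    [0, 0, 0, 0.05, 0.15, -1, -1],
    [0, 0, 0, 0, 0, -2, -1],
    [0, 0, 0, 0, 0, -2.2, -1],
    [0, 0, 0, 0, 0, -1.8, -1],
    [0, 0, 0, 0, 0, -1.2, -1],
    [0, 0, 0, 0, 0, -0.8, -1],
    [0, 0, 0, 0, 0, -0.5, -1],
    [0, 0, 0, 0, 0, -0.1, -1],
    [0, 0, 0, 0, 0, 0, -1],
    [0, 0, 0, 0, 0, 0, -1],
    [0, 0, 0, 0, 0, 0, -1],
  ],
)

```text
t: 6.57
tcp_pos: [0.5892, 0.267, 0.2137]
orientation: [[1.0, -0.0, 0.002], [-0.0, -1.0, 0.001], [0.002, -0.001, -1.0]]
force: [0.0, 0.4, -2.4]
opening: 0.25
```

```bash
python3 - <<'E'
import numpy as np
from plant import *
s=read_state();p=np.array(s["tcp_pos"]);print(p,s["force"])
c=np.array([.5615,.2295]);a0=53
n=48;w=[c+.045*np.array([np.cos(np.radians(a0-i*7.5)),np.sin(np.radians(a0-i*7.5))]) for i in range(n+4)]
e=p[:2]
cur=np.zeros(2);o=[]
for x in w[1:]:
    d=np.round((x-w[0])*100-cur,2);cur+=d;o.append([0,0,0,float(d[0]),float(d[1]),0,-1])
for k in range(0,len(o),12):print(o[k:k+12])
print(w[0])
E
```

```text
[0.58916596 0.26700235 0.21369982] [ 0.03580853  0.43252458 -2.37113335]
[[0, 0, 0, 0.45, -0.38, 0, -1], [0, 0, 0, 0.39, -0.44, 0, -1], [0, 0, 0, 0.33, -0.49, 0, -1], [0, 0, 0, 0.26, -0.53, 0, -1], [0, 0, 0, 0.2, -0.55, 0, -1], [0, 0, 0, 0.12, -0.58, 0, -1], [0, 0, 0, 0.04, -0.58, 0, -1], [0, 0, 0, -0.03, -0.59, 0, -1], [0, 0, 0, -0.11, -0.58, 0, -1], [0, 0, 0, -0.19, -0.56, 0, -1], [0, 0, 0, -0.25, -0.53, 0, -1], [0, 0, 0, -0.32, -0.49, 0, -1]]
[[0, 0, 0, -0.39, -0.45, 0, -1], [0, 0, 0, -0.44, -0.39, 0, -1], [0, 0, 0, -0.48, -0.33, 0, -1], [0, 0, 0, -0.53, -0.27, 0, -1], [0, 0, 0, -0.56, -0.19, 0, -1], [0, 0, 0, -0.57, -0.12, 0, -1], [0, 0, 0, -0.59, -0.04, 0, -1], [0, 0, 0, -0.59, 0.03, 0, -1], [0, 0, 0, -0.57, 0.11, 0, -1], [0, 0, 0, -0.56, 0.18, 0, -1], [0, 0, 0, -0.53, 0.26, 0, -1], [0, 0, 0, -0.5, 0.32, 0, -1]]
[[0, 0, 0, -0.44, 0.39, 0, -1], [0, 0, 0, -0.39, 0.44, 0, -1], [0, 0, 0, -0.34, 0.48, 0, -1], [0, 0, 0, -0.26, 0.53, 0, -1], [0, 0, 0, -0.19, 0.55, 0, -1], [0, 0, 0, -0.12, 0.58, 0, -1], [0, 0, 0, -0.05, 0.59, 0, -1], [0, 0, 0, 0.04, 0.58, 0, -1], [0, 0, 0, 0.11, 0.58, 0, -1], [0, 0, 0, 0.18, 0.56, 0, -1], [0, 0, 0, 0.26, 0.53, 0, -1], [0, 0, 0, 0.32, 0.49, 0, -1]]
[[0, 0, 0, 0.38, 0.45, 0, -1], [0, 0, 0, 0.44, 0.39, 0, -1], [0, 0, 0, 0.49, 0.33, 0, -1], [0, 0, 0, 0.52, 0.27, 0, -1], [0, 0, 0, 0.56, 0.19, 0, -1], [0, 0, 0, 0.58, 0.12, 0, -1], [0, 0, 0, 0.58, 0.05, 0, -1], [0, 0, 0, 0.59, -0.04, 0, -1], [0, 0, 0, 0.58, -0.11, 0, -1], [0, 0, 0, 0.56, -0.18, 0, -1], [0, 0, 0, 0.53, -0.26, 0, -1], [0, 0, 0, 0.49, -0.32, 0, -1]]
[[0, 0, 0, 0.45, -0.38, 0, -1], [0, 0, 0, 0.39, -0.44, 0, -1], [0, 0, 0, 0.33, -0.49, 0, -1]]
[0.58858168 0.2654386 ]
```

Call:
arm_command(
  rows=[
    [0, 0, 0, 0, 0, -0.3, -1],
    [0, 0, 0, 0, 0, 0, -1],
    [0, 0, 0, 0, 0, 0, -1],
  ],
)

```text
t: 6.82
tcp_pos: [0.5886, 0.2668, 0.2097]
orientation: [[1.0, -0.0, 0.0], [-0.0, -1.0, 0.0], [0.0, -0.0, -1.0]]
force: [0.7, -0.0, -2.3]
opening: 0.246
```

Call:
arm_command(
  rows=[
    [0, 0, 0, 0.45, -0.38, 0, -1],
    [0, 0, 0, 0.39, -0.44, 0, -1],
    [0, 0, 0, 0.33, -0.49, 0, -1],
    [0, 0, 0, 0.26, -0.53, 0, -1],
    [0, 0, 0, 0.2, -0.55, 0, -1],
    [0, 0, 0, 0.12, -0.58, 0, -1],
    [0, 0, 0, 0.04, -0.58, 0, -1],
    [0, 0, 0, -0.03, -0.59, 0, -1],
    [0, 0, 0, -0.11, -0.58, 0, -1],
    [0, 0, 0, -0.19, -0.56, 0, -1],
    [0, 0, 0, -0.25, -0.53, 0, -1],
    [0, 0, 0, -0.32, -0.49, 0, -1],
  ],
)

```text
t: 7.82
tcp_pos: [0.5973, 0.2032, 0.2097]
orientation: [[1.0, -0.0, 0.0], [-0.0, -1.0, 0.0], [0.0, -0.0, -1.0]]
force: [0.3, 0.1, -1.9]
opening: 0.245
```

Call:
arm_command(
  rows=[
    [0, 0, 0, -0.39, -0.45, 0, -1],
    [0, 0, 0, -0.44, -0.39, 0, -1],
    [0, 0, 0, -0.48, -0.33, 0, -1],
    [0, 0, 0, -0.53, -0.27, 0, -1],
    [0, 0, 0, -0.56, -0.19, 0, -1],
    [0, 0, 0, -0.57, -0.12, 0, -1],
    [0, 0, 0, -0.59, -0.04, 0, -1],
    [0, 0, 0, -0.59, 0.03, 0, -1],
    [0, 0, 0, -0.57, 0.11, 0, -1],
    [0, 0, 0, -0.56, 0.18, 0, -1],
    [0, 0, 0, -0.53, 0.26, 0, -1],
    [0, 0, 0, -0.5, 0.32, 0, -1],
  ],
)

```text
t: 8.82
tcp_pos: [0.5339, 0.1952, 0.2097]
orientation: [[1.0, -0.0, -0.0], [-0.0, -1.0, 0.0], [-0.0, -0.0, -1.0]]
force: [-0.4, -0.3, -2.9]
opening: 0.247
```

Call:
arm_command(
  rows=[
    [0, 0, 0, -0.44, 0.39, 0, -1],
    [0, 0, 0, -0.39, 0.44, 0, -1],
    [0, 0, 0, -0.34, 0.48, 0, -1],
    [0, 0, 0, -0.26, 0.53, 0, -1],
    [0, 0, 0, -0.19, 0.55, 0, -1],
    [0, 0, 0, -0.12, 0.58, 0, -1],
    [0, 0, 0, -0.05, 0.59, 0, -1],
    [0, 0, 0, 0.04, 0.58, 0, -1],
    [0, 0, 0, 0.11, 0.58, 0, -1],
    [0, 0, 0, 0.18, 0.56, 0, -1],
    [0, 0, 0, 0.26, 0.53, 0, -1],
    [0, 0, 0, 0.32, 0.49, 0, -1],
  ],
)

```text
t: 9.82
tcp_pos: [0.526, 0.2585, 0.2097]
orientation: [[1.0, 0.0, 0.0], [0.0, -1.0, 0.0], [0.0, -0.0, -1.0]]
force: [0.1, -0.8, -1.7]
opening: 0.243
```

Call:
arm_command(
  rows=[
    [0, 0, 0, 0.38, 0.45, 0, -1],
    [0, 0, 0, 0.44, 0.39, 0, -1],
    [0, 0, 0, 0.49, 0.33, 0, -1],
    [0, 0, 0, 0.52, 0.27, 0, -1],
    [0, 0, 0, 0.56, 0.19, 0, -1],
    [0, 0, 0, 0.58, 0.12, 0, -1],
    [0, 0, 0, 0.58, 0.05, 0, -1],
    [0, 0, 0, 0.59, -0.04, 0, -1],
    [0, 0, 0, 0.58, -0.11, 0, -1],
    [0, 0, 0, 0.56, -0.18, 0, -1],
    [0, 0, 0, 0.53, -0.26, 0, -1],
    [0, 0, 0, 0.49, -0.32, 0, -1],
  ],
)

```text
t: 10.82
tcp_pos: [0.5894, 0.2666, 0.2097]
orientation: [[1.0, -0.0, 0.0], [-0.0, -1.0, 0.0], [0.0, -0.0, -1.0]]
force: [0.4, 0.1, -2.7]
opening: 0.245
```

Call:
arm_command(
  rows=[
    [0, 0, 0, 0.3, -0.25, 0, -1],
    [0, 0, 0, 0, 0, 0, -1],
    [0, 0, 0, 0, 0, 0, -1],
    [0, 0, 0, 0, 0, 0, -1],
  ],
)

```text
t: 11.15
tcp_pos: [0.5914, 0.2642, 0.2096]
orientation: [[1.0, -0.0, -0.0], [-0.0, -1.0, -0.0], [-0.0, 0.0, -1.0]]
force: [0.2, 0.5, -2.2]
opening: 0.244
```

```bash
python3 - <<'E'
from h import *
s=read_state();p=np.array(s["tcp_pos"]);print(s["t"],p,s["force"],s["opening"]);d=p[:2]-[.5615,.2295];print(np.hypot(*d),np.degrees(np.arctan2(d[1],d[0])))
I=grab_frame("side");J=grab_frame("top")
cv2.imwrite("pics/stirred.png",np.hstack([cv2.resize(I[220:360,160:320],(400,350)),cv2.resize(J[140:235,150:250],(400,350))]))
E
```

```text
11.15 [0.59143888 0.26420288 0.20959159] [ 0.16635232  0.52402111 -2.24148817] 0.24367604543273136
0.0458325935068288 49.21499472077024
```

View pics/stirred.png

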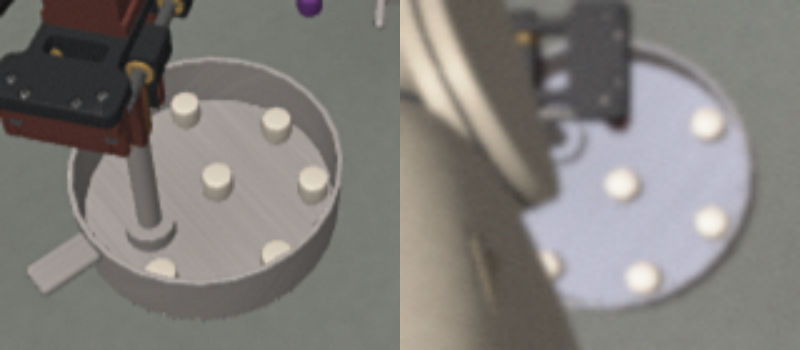

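After one full round all six beads are in the pot and clearly shifted: five pushed to the wall, one near the centre. The foot is back beside the handle at side crop (150,232). Next I lift and return.

Call:
arm_command(
  rows=[
    [0, 0, 0, 0, 0, 0.8, -1],
    [0, 0, 0, 0, 0, 1.8, -1],
    [0, 0, 0, 0, 0, 2.4, -1],
    [0, 0, 0, 0, 0, 2.4, -1],
    [0, 0, 0, 0, 0, 1.8, -1],
    [0, 0, 0, 0, 0, 0.8, -1],
    [0, 0, 0, 0, 0, 0, -1],
    [0, 0, 0, -0.1, -1, 0, -1],
    [0, 0, 0, -0.1, -2.5, 0, -1],
    [0, 0, 0, -0.1, -3.5, 0, -1],
    [0, 0, 0, -0.1, -3.9, 0, -1],
    [0, 0, 0, -0.1, -3.9, 0, -1],
  ],
)

```text
t: 12.25
tcp_pos: [0.5852, 0.1145, 0.3077]
orientation: [[1.0, 0.001, -0.003], [0.001, -1.0, -0.001], [-0.003, 0.001, -1.0]]
force: [0.5, 0.2, -1.6]
opening: 0.243
```

Call:
arm_command(
  rows=[
    [0, 0, 0, -0.1, -3.9, 0, -1],
    [0, 0, 0, -0.1, -3.9, 0, -1],
    [0, 0, 0, -0.1, -3.9, 0, -1],
    [0, 0, 0, -0.1, -3.9, 0, -1],
    [0, 0, 0, -0.1, -3.9, 0, -1],
    [0, 0, 0, -0.1, -3.9, 0, -1],
    [0, 0, 0, -0.1, -3.9, 0, -1],
    [0, 0, 0, -0.1, -3.5, 0, -1],
    [0, 0, 0, -0.1, -2.5, 0, -1],
    [0, 0, 0, 0, -1.5, 0, -1],
    [0, 0, 0, 0, -0.5, 0, -1],
    [0, 0, 0, 0, 0, 0, -1],
  ],
)

```text
t: 13.25
tcp_pos: [0.577, -0.2373, 0.3085]
orientation: [[1.0, -0.002, -0.002], [-0.002, -1.0, 0.001], [-0.002, -0.001, -1.0]]
force: [-0.1, 0.8, -2.3]
opening: 0.248
```

Call:
arm_command(
  rows=[
    [0, 0, 0, 0, 0, 0, -1],
    [0, 0, 0, 0, 0, 0, -1],
  ],
)

```text
t: 13.42
tcp_pos: [0.5776, -0.2352, 0.3093]
orientation: [[1.0, 0.001, -0.001], [0.001, -1.0, 0.001], [-0.001, -0.001, -1.0]]
force: [0.3, -0.2, -2.0]
opening: 0.244
```

Call:
arm_command(
  rows=[
    [0, 0, 0, 0, 0, -1, -1],
    [0, 0, 0, 0, 0, -2, -1],
    [0, 0, 0, 0, 0, -2.2, -1],
    [0, 0, 0, 0, 0, -1.8, -1],
    [0, 0, 0, 0, 0, -1.4, -1],
    [0, 0, 0, 0, 0, -0.8, -1],
    [0, 0, 0, 0, 0, -0.4, -1],
    [0, 0, 0, 0, 0, -0.2, -1],
    [0, 0, 0, 0, 0, -0.2, -1],
    [0, 0, 0, 0, 0, -0.1, -1],
    [0, 0, 0, 0, 0, 0, -1],
    [0, 0, 0, 0, 0, 0, -1],
  ],
)

```text
t: 14.42
tcp_pos: [0.578, -0.2369, 0.2093]
orientation: [[1.0, -0.0, 0.001], [-0.0, -1.0, -0.0], [0.001, 0.0, -1.0]]
force: [-0.8, 0.2, -1.5]
opening: 0.246
```

Call:
arm_command(
  rows=[
    [0, 0, 0, 0, 0, -0.1, -1],
    [0, 0, 0, 0, 0, 0, -1],
    [0, 0, 0, 0, 0, 0, -1],
  ],
)

```text
t: 14.67
tcp_pos: [0.5777, -0.2368, 0.2078]
orientation: [[1.0, -0.0, 0.0], [-0.0, -1.0, -0.0], [0.0, 0.0, -1.0]]
force: [-1.0, -0.7, -1.8]
opening: 0.247
```

Call:
arm_command(
  rows=[
    [0, 0, 0, 0, 0, -0.08, -1],
    [0, 0, 0, 0, 0, 0, -1],
    [0, 0, 0, 0, 0, 0, -1],
    [0, 0, 0, 0, 0, 0, -1],
  ],
)

```text
t: 15.0
tcp_pos: [0.5776, -0.2367, 0.2068]
orientation: [[1.0, -0.0, -0.0], [-0.0, -1.0, 0.0], [-0.0, -0.0, -1.0]]
force: [0.1, 0.9, -2.0]
opening: 0.245
```

Call:
arm_command(
  rows=[
    [0, 0, 0, 0, 0, -0.05, -1],
    [0, 0, 0, 0, 0, 0, -1],
    [0, 0, 0, 0, 0, 0, -1],
    [0, 0, 0, 0, 0, 0, -1],
  ],
)

```text
t: 15.33
tcp_pos: [0.5778, -0.2367, 0.2067]
orientation: [[1.0, -0.0, 0.0], [-0.0, -1.0, -0.0], [0.0, 0.0, -1.0]]
force: [-0.8, 1.5, 2.6]
opening: 0.248
```

The force flipped from −2 to +2.6 N, so the foot is on the pad. Releasing.

Call:
arm_command(
  rows=[
    [0, 0, 0, 0, 0, 0, -0.45],
    [0, 0, 0, 0, 0, 0, -0.3],
    [0, 0, 0, 0, 0, 0, 0],
    [0, 0, 0, 0, 0, 0, 0.4],
    [0, 0, 0, 0, 0, 0, 0.8],
    [0, 0, 0, 0, 0, 0, 1],
    [0, 0, 0, 0, 0, 0, 1],
    [0, 0, 0, 0, 0, 0, 1],
    [0, 0, 0, 0, 0, 0, 1],
    [0, 0, 0, 0, 0, 0, 1],
    [0, 0, 0, 0, 0, 0, 1],
    [0, 0, 0, 0, 0, 0, 1],
  ],
)

```text
t: 16.33
tcp_pos: [0.5777, -0.2367, 0.2064]
orientation: [[1.0, -0.0, -0.0], [-0.0, -1.0, 0.0], [-0.0, -0.0, -1.0]]
force: [-0.6, -0.4, 0.1]
opening: 0.996
```

Call:
arm_command(
  rows=[
    [0, 0, 0, 0, 0, 1, 1],
    [0, 0, 0, 0, 0, 2.5, 1],
    [0, 0, 0, 0, 0, 3.5, 1],
    [0, 0, 0, 0, 0, 3.5, 1],
    [0, 0, 0, 0, 0, 2, 1],
    [0, 0, 0, -2, 0, 0, 1],
    [0, 0, 0, -3, 0, 0, 1],
    [0, 0, 0, -3, 0, 0, 1],
    [0, 0, 0, -3, 0, 0, 1],
    [0, 0, 0, -2, 0, 0, 1],
    [0, 0, 0, 0, 0, 0, 1],
    [0, 0, 0, 0, 0, 0, 1],
  ],
)

```text
t: 17.33
tcp_pos: [0.4475, -0.2369, 0.3325]
orientation: [[1.0, -0.001, 0.002], [-0.001, -1.0, -0.001], [0.002, 0.001, -1.0]]
force: [0.4, 0.5, -0.1]
opening: 1.0
```

```bash
python3 - <<'E'
from h import *
s=read_state();print(s["t"],s["tcp_pos"],s["opening"],s["force"])
I=grab_frame("side");J=grab_frame("top")
cv2.imwrite("pics/end.png",np.hstack([cv2.resize(I[75:355,160:335],(375,600)),cv2.resize(J[120:240,150:420],(425,300))] ) if 0 else np.hstack([cv2.resize(I[75:355,160:335],(375,600)),np.vstack([cv2.resize(J[135:240,150:250],(400,300)),cv2.resize(J[130:220,340:440],(400,300))])]))
E
```

```text
17.3333 [ 0.44754968 -0.23693193  0.33247833] 0.9996204086270528 [ 0.41213318  0.49331064 -0.05518435]
```

View pics/end.png

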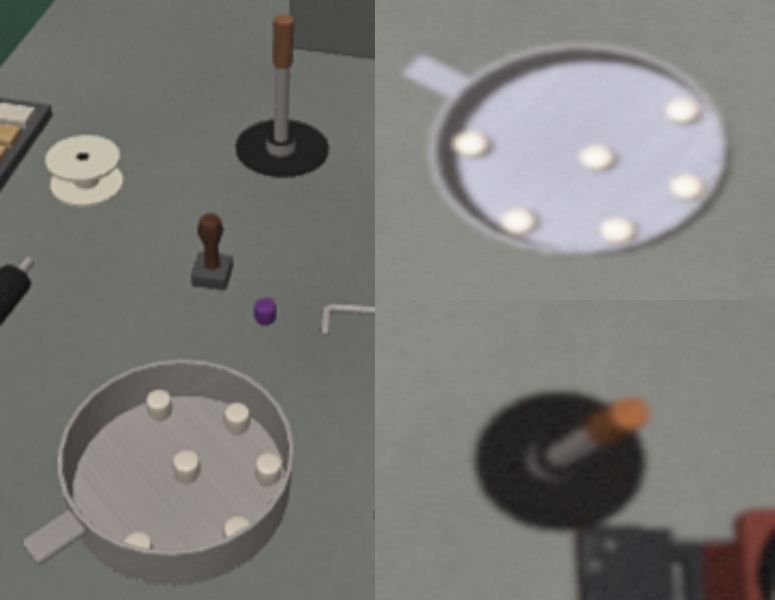

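The rod stands upright mid-pad (foot at side crop (281,148)). All six beads are in the pot and visibly shifted, and the gripper is clear.

```bash
python3 -c "
from plant import *
print(close_job())"
```

```text
the job is handed in; nothing more can be done
None
```

The job is done and handed in at about 17.5 s of the 64 s allowed.

**What I did:** I lifted the rod and lowered its foot into the gap beside the handle, about 2 mm above the pot's floor. Then I stirred one full clockwise round, upright and about 45 mm from the centre, ending beside the handle. The rod went back onto the pad near its centre and I let go.

**Last checks:**
- **Beads:** the final pictures show all six beads in the pot and clearly shifted, five near the wall and one still near the centre.
- **Rod:** it stands upright near the middle of the pad, with the open gripper well clear.
- **Forces:** the readings between moves were never above about 4 N.

**One disagreement:** the two cameras differed by 4–8 mm in y for the pad, pot and rod. I used positions between the two. The projected fingertips and foot matched the pictures to about a pixel.

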